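Lay the standing parcels label up

ROBOT

A 7-joint arm with a two-finger parallel gripper is mounted at the origin on the work surface; the furniture and walls round the work are solid. World frame = base frame: x ahead of the robot, y to its left, z up, the work surface at z = 0. Lengths are in m, angles in rad, forces in N, time in s.
With the tool pointing down it reaches from about 0.425 to 0.95 m from the base axis. Payload 4.7 kg.
Tool frame: the origin (TCP) lies between the finger pads; the fingertips stand 25 mm ahead of it and the grasp point (between the pads) lies 6 mm ahead of it; z points along the fingers, y is the line along which they close (so a half turn about z gives the same grasp; the last joint's range is limited). The gripper opens to 85 mm and grips with 20 to 120 N. Pads are 22 mm wide; open, the fingers measure 114 mm over their backs; the gripper's body (76 mm by 85 mm) begins 54 mm behind the grasp point. The pads swing forward as they close: fully open they stand 13 mm farther back than shut.
Start: joints at [-0.029, 0.469, -0.049, 1.532, 0.024, 1.141, -0.082], TCP at [0.675, 0, 0.256] pointing down, gripper open.
Joint ranges: [-2.59, 2.59], [-0.33, 1.99], [-1.39, 1.29], [0.1, 2.45], [-1.04, 4.18], [0.21, 1.99], [-2.66, 2.66]. Speed limits (rad/s): [2.57, 2.57, 3.14, 3.14, 3.14, 3.14, 3.14].

INTERFACE

Orientations are given as a 3x3 rotation matrix whose columns are the frame's x, y, z axes.
In Python, from rig import * gives the robot as it stands. Calls block until the motion is done:
- movep(position, orientation): joint-space move of the TCP to a pose.
- move_l(position, attitude=None, feed=0.15, until_force=None): straight line of the TCP; attitude=None keeps the orientation; feed is the mean speed in m/s. With until_force (N) it stops when the force on the tool has changed by that much, and returns True; else False.
- move_joints(angles): joint-space move.
- command_gripper(opening, newtons=None): finger opening in m; newtons is the grip in N (None keeps the last); returns when the fingers have stopped.
- sleep(seconds).
- inverse_kinematics(position, orientation): joint angles nearest the present ones, or None.
- sense(): the state.
- camera(name): name is "scene" or "side" or "wrist"; returns (picture, depth): 384x512x3 uint8, red, green, blue; 384x512 float32, m along the optical axis (not along the pixel's ray), 0 where there is no reading.
- camera_params(name): a dict with "K" (3x3 intrinsics, pixels), "position" and "rotation" of the camera in the world; the wrist camera has in their place "tool_from_camera" (4x4, takes a point from camera to tool coordinates, whose origin is the TCP and whose axes are the flange's). Camera axes: x right, y down, z forward; pixel columns grow to the right and rows downward; lengths in m; the calibration is good to about 2 mm. A picture is of the moment at which its call begins: read the wrist's pose just before it. camera_params takes no time and is no camera call.
A pose or a line that the arm cannot do raises Unreachable and nothing moves.
- finish_job(): hands the job in; it is judged then, once.
The state is a dict: "time_s": time; "joint_pos": joint angles; "qd": joint speeds; "joint_efforts": joint torques, N m; "position": TCP position; "tcp_rot": TCP orientation; "wrist_force": force on the tool from outside, world axes, zero at the start; "ft_torque": the same for the moment, N m; "finger_gap": finger opening in m; "gripper_force": force on a finger pad.
Only numpy, scipy, OpenCV 4.12 (cv2) and the standard library are available. Lean on these libraries where they do the work, as an engineer would, in place of code of your own. Each camera call takes 0.05 s, during which the arm holds its last target. There are 200 camera calls.

TASK

Two parcels have been left standing on end in the grey tray. With the fingertips, gently push each one over so that both lie flat on the tray's floor with their labels facing up, ready to be scanned. Only push them, do not grip or lift them, and leave the stamp and the small parcel on the bench beside the tray where they are.

Things in the scene. Friction and masses are not known exactly. Their poses are not given: they have to be found in the camera images.
- parcel_thin: thin cardboard parcel, 90 x 122 x 31 mm (own x, y, z), about 0.17 kg. Origin: centre of its plain 90 x 122 underside; z points out of the other, labelled face. It starts standing on a short end, left or right in the tray: y vertical, origin 60 mm above the tray floor, label roughly toward the robot (within 25 degrees). Leaning over 15 degrees, it falls by itself.
- parcel_thick: thicker cardboard parcel, 75 x 112 x 46 mm (own x, y, z), about 0.12 kg. Origin: centre of its plain 75 x 112 underside; z points out of the other, labelled face. It starts standing on a short end beside the thin one: y vertical, origin 56 mm above the tray floor, label roughly away from the robot (within 25 degrees). Leaning over 23 degrees, it falls by itself.
- tray_floor (a point): centre of the inner floor of the fixed shallow grey tray, 6 mm above the work surface. Inside the tray is 328 mm along this frame's x and 318 mm along its y; its rim stands 22 mm above the work surface, 16 mm above the tray floor. z up.
- parcel_small: small brown parcel lying flat on the bench to the right of the tray, beyond the stamp, between the cartons, 55 x 76 x 29 mm; origin at the centre of its underside, z up. To be left alone.
- stamp: red and black self-inking stamp standing on the bench to the right of the tray, between the cartons, 40 x 71 x 78 mm high; origin at the centre of its underside. To be left alone.

How it is judged:
At the end, for the whole second after the job is handed in: Both parcels lie still and flat on the tray floor (within 0.06 rad of level, underside within 6 mm of the floor) with the labelled face up, the centre of each at least 30 mm inside the tray's walls; the small parcel and the stamp are within 20 mm of where they were (angle between each of parcel_thin, parcel_thick's own z axis and vertical below 0.06 rad and z of each of parcel_thin, parcel_thick in the frame of tray_floor below 0.006 m and linear speed of each of parcel_thin, parcel_thick below 0.02 m/s and angular speed of each of parcel_thin, parcel_thick below 0.1 rad/s and x of parcel_thin in the frame of tray_floor between -0.134 and 0.134 m and y of parcel_thin in the frame of tray_floor between -0.129 and 0.129 m and x of parcel_thick in the frame of tray_floor between -0.134 and 0.134 m and y of parcel_thick in the frame of tray_floor between -0.129 and 0.129 m and distance of each of parcel_small, stamp from where it was at the start of the episode below 0.02 m); the robot touches nothing.
It fails at once if a standing parcel is lifted off the tray ((z of parcel_thin in the frame of tray_floor above 0.08 m or (angle between parcel_thin's own z axis and vertical below 0.3 rad and z of parcel_thin in the frame of tray_floor above 0.032 m)) or (z of parcel_thick in the frame of tray_floor above 0.08 m or (angle between parcel_thick's own z axis and vertical below 0.3 rad and z of parcel_thick in the frame of tray_floor above 0.032 m))).
It fails at once if the fingers squeeze or shove a parcel with more than 18 N (contact force between the fingers and parcel_thin above 18 N or contact force between the fingers and parcel_thick above 18 N).
It fails at once if the small parcel or the stamp is shifted more than 20 mm (distance of any of parcel_small, stamp from where it was at the start of the episode above 0.02 m).
It also fails if it takes over 37 s, if anything falls off the work surface, if the arm or the gripper's body presses on something with over 40 N, if the wrist force passes 120 N, or if a joint passes its speed limit or range.

## Working session

There is one attempt and no reset: what is moved stays moved. The work goes in short steps, each a Python script; the robot and the scene stay as the last script left them, time stands still between calls to the robot, and variables do not carry over. Pictures are saved under pics/ and viewed, at most 10 in all, crops included, and the job is handed in when it is done.

```bash
mkdir -p pics; cat > h.py <<'E'
from rig import *
import numpy as np, cv2
def cloud(n):
    p,d=camera(n); c=camera_params(n); K=np.array(c["K"])
    v,u=np.mgrid[:d.shape[0],:d.shape[1]]
    P=np.stack([(u-K[0,2])/K[0,0]*d,(v-K[1,2])/K[1,1]*d,d],-1)@np.array(c["rotation"]).T+np.array(c["position"])
    P[d==0]=np.nan
    return p,P
E
python3 - <<'E'
from h import *
ims=[]
for n in("scene","side"):
    p,P=cloud(n); np.savez(f"{n}.npz",p=p,P=P); ims.append(p[:,:,::-1])
    c=camera_params(n); print(n,np.round(c["position"],3),np.isfinite(P[...,0]).mean())
cv2.imwrite("pics/a.png",ims[0]);cv2.imwrite("pics/b.png",ims[1])
print(sense()["time_s"])
E
```

```text
scene [0.233 0.598 0.508] 0.9944559733072916
side [ 0.342 -0.917  0.518] 0.9958394368489584
0.1
```

View pics/a.png

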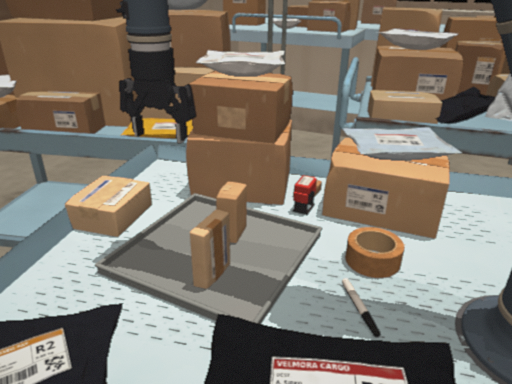

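View pics/b.png

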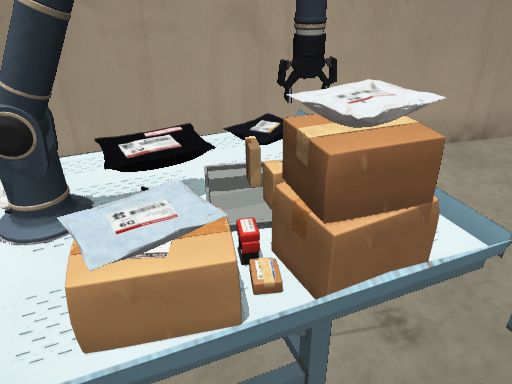

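The scene view shows the tray with the thin parcel at about (210,250) and the thick one behind it at (232,210). The stamp is at (305,190). The side view shows the small parcel at (266,275), with the cartons blocking most of the tray.

```bash
python3 - <<'E'
import numpy as np,cv2
def rect(Q,n):
    r=cv2.minAreaRect((Q[:,:2]*1000).astype(np.float32)); print(n,len(Q),np.round(r[0]),np.round(r[1]),round(r[2],1),"z",np.round(np.percentile(Q[:,2],[2,50,98]),3))
for n in("scene","side"):
    f=np.load(n+".npz"); p=f["p"];P=f["P"]; hsv=cv2.cvtColor(p,cv2.COLOR_RGB2HSV); z=P[...,2]
    # grey tray
    m=(z<.03)&(hsv[...,1]<60)&(hsv[...,2]<170)&(hsv[...,2]>60)
    k,l,s,c=cv2.connectedComponentsWithStats(cv2.morphologyEx(m.astype(np.uint8),cv2.MORPH_OPEN,np.ones((3,3))))
    for i in range(1,k):
        if s[i,4]>800: rect(P[l==i],n+" grey")
    ws=(P[...,0]>.3)&(P[...,0]<1.1)&(abs(P[...,1])<.6)
    for (lo,hi,sm,t) in((.035,.16,60,"tall"),(.1,.15,60,"tops")):
        m=ws&(z>lo)&(z<hi)
        k,l,s,c=cv2.connectedComponentsWithStats(m.astype(np.uint8),connectivity=4)
        for i in range(1,k):
            if s[i,4]>60: rect(P[l==i],f"{n} {t} px{c[i].round()}")
    # high obstacles
    m=ws&(z>.16)
    k,l,s,c=cv2.connectedComponentsWithStats(m.astype(np.uint8),connectivity=4)
    for i in range(1,k):
        if s[i,4]>200: 
            Q=P[l==i];print("high",n,c[i].round(),Q.min(0).round(3),Q.max(0).round(3))
E
```

```text
scene grey 1963 [ 1043. -2579.] [ 484. 1216.] 9.1 z [-0.809 -0.79  -0.001]
scene grey 7698 [ 2094. -1027.] [ 890. 2819.] 51.8 z [-0.807 -0.058  0.023]
scene grey 1406 [ -213. -1983.] [2403.  462.] 86.2 z [-0.811 -0.798  0.027]
scene grey 24621 [425. -42.] [410. 774.] 86.5 z [-0.002  0.006  0.023]
scene grey 1217 [898. 140.] [ 11. 220.] 9.7 z [0.002 0.015 0.029]
scene tall px[263. 187.] 11027 [ 584. -298.] [476. 681.] 40.1 z [0.037 0.101 0.155]
scene tall px[ 94. 204.] 3940 [880. -94.] [140. 640.] 9.8 z [0.036 0.059 0.069]
scene tall px[305. 189.] 508 [ 461. -269.] [73. 40.] 87.3 z [0.037 0.066 0.079]
scene tall px[354. 240.] 266 [ 312. -119.] [94. 24.] 89.9 z [0.036 0.048 0.05 ]
scene tall px[ 59. 347.] 7840 [649. 332.] [177. 149.] 33.4 z [0.048 0.052 0.056]
scene tall px[260. 353.] 6380 [372. 238.] [161. 119.] 8.1 z [0.059 0.061 0.065]
scene tops px[238. 156.] 1995 [ 599. -282.] [316. 157.] 51.2 z [0.101 0.125 0.149]
scene tops px[352. 165.] 1679 [ 356. -348.] [111. 201.] 0.8 z [0.102 0.139 0.145]
scene tops px[231. 193.] 540 [572. -86.] [47. 77.] 6.3 z [0.101 0.116 0.118]
scene top
[... 1084 characters left out ...]
3 0.157]
side tall px[471. 212.] 688 [ 979. -291.] [ 13. 210.] 11.2 z [0.035 0.043 0.054]
side tall px[202. 272.] 6309 [ 358. -393.] [129. 115.] 89.8 z [0.039 0.125 0.144]
side tall px[248. 234.] 690 [ 462. -276.] [70. 40.] 87.6 z [0.037 0.073 0.079]
side tops px[252. 146.] 267 [544.  52.] [91. 31.] 88.3 z [0.102 0.123 0.127]
side tops px[274. 168.] 300 [573. -92.] [46. 76.] 6.6 z [0.101 0.115 0.118]
side tops px[353. 233.] 3838 [ 629. -405.] [157. 316.] 66.1 z [0.101 0.126 0.149]
side tops px[201. 257.] 4080 [ 358. -393.] [130. 114.] 88.9 z [0.102 0.14  0.144]
high side [352. 140.] [ 0.522 -0.461  0.16 ] [0.794 0.017 0.474]
high side [183. 210.] [ 0.3   -0.429  0.161] [ 0.409 -0.233  0.186]
```

```bash
python3 - <<'E'
import numpy as np,cv2
from rig import *
f=np.load("scene.npz"); p=f["p"];P=f["P"]; z=P[...,2]; hsv=cv2.cvtColor(p,cv2.COLOR_RGB2HSV)
m=(z>.017)&(z<.027)&(hsv[...,1]<60)&(hsv[...,2]<170)&(abs(P[...,1])<.3)&(P[...,0]>.35)&(P[...,0]<.8)
k,l,s,c=cv2.connectedComponentsWithStats(m.astype(np.uint8))
Q=np.concatenate([P[l==i] for i in range(1,k) if s[i,4]>40])
r=cv2.minAreaRect((Q[:,:2]*1000).astype(np.float32));print(len(Q),r,cv2.boxPoints(r).round())
f=np.load("side.npz");P=np.concatenate([P.reshape(-1,3),f["P"].reshape(-1,3)])
m=(P[:,0]>.48)&(P[:,0]<.8)&(P[:,1]<-.13)&(P[:,1]>-.45)&(P[:,2]>.09)&(P[:,2]<.33)
for a in np.arange(.48,.8,.04):
    q=P[m&(abs(P[:,0]-a)<.02)]
    if len(q):print(a.round(2),len(q),np.percentile(q[:,1],99.5).round(3),q[:,1].max().round(3))
print(np.round(sense()["tcp_rot"],2))
E
```

```text
2067 ((570.0098266601562, -51.21467590332031), (405.5676574707031, 345.7605895996094), 85.57898712158203) [[ 382. -240.]
 [ 727. -267.]
 [ 758.  138.]
 [ 413.  164.]]
0.52 1972 -0.251 -0.249
0.56 8263 -0.247 -0.13
0.6 4821 -0.239 -0.235
0.64 4596 -0.229 -0.225
0.68 4254 -0.219 -0.215
0.72 3860 -0.209 -0.204
0.76 1954 -0.205 -0.202
0.8 244 -0.39 -0.385
[[-0.  1. -0.]
 [ 1.  0. -0.]
 [-0. -0. -1.]]
```

```bash
cat >> h.py <<'E'
def push(c,ang,half,sgn,zt,L):
    n=np.array([np.cos(ang),np.sin(ang),0]); z=np.array([0,0,-1.]); R=np.stack([n,np.cross(z,n),z],1)
    d=sgn*n; c=np.array([*c,zt+.025]); s=c-d*(half+.011+.022)
    movep(s+[0,0,.09],R); move_l(s,feed=.12)
    print("push",sense()["time_s"],move_l(s+d*(.022+L),feed=.035,until_force=8),sense()["wrist_force"])
    print(sense()["position"],sense()["time_s"])
    move_l(np.array(sense()["position"])+[0,0,.1],feed=.15)
E
python3 - <<'E'
from h import *
command_gripper(0.0,20)
print(sense()["time_s"])
push((.543,.055),np.radians(-3.5),.0155,1,.106,.045)
p,P=cloud("scene"); np.savez("s2.npz",p=p,P=P); cv2.imwrite("pics/c.png",p[:,:,::-1]); print(sense()["time_s"])
E
```

```text
0.8667
push 3.2583 False [-0.0046725   0.61374838 -0.24784697]
[0.56129853 0.05388577 0.13101072] 5.325
6.1917
```

View pics/c.png

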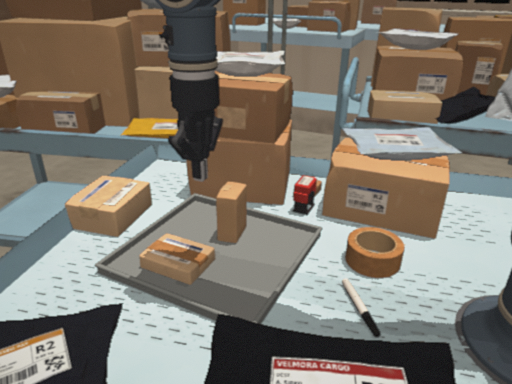

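The thin parcel now lies flat with its label up at about (178,257), and the thick one is still standing at (232,210). I'll push the thick one next, from its far side.

```bash
python3 - <<'E'
from h import *
push((.5725,-.089),np.radians(6.4),.023,-1,.097,.06)
p,P=cloud("scene"); cv2.imwrite("pics/d.png",p[:,:,::-1]); print(sense()["time_s"])
for n,x0,x1,y0,y1 in(("thin",.52,.74,-.02,.13),("thick",.41,.62,-.16,-.03)):
    m=(P[...,0]>x0)&(P[...,0]<x1)&(P[...,1]>y0)&(P[...,1]<y1)&(P[...,2]>.03)&(P[...,2]<.08); Q=P[m]
    hi=Q[Q[:,2]>np.percentile(Q[:,2],60)-.006]
    A=np.c_[hi[:,:2],np.ones(len(hi))]; k=np.linalg.lstsq(A,hi[:,2],rcond=None)[0]
    print(n,len(hi),hi.min(0).round(3),hi.max(0).round(3),"slope",k[:2].round(3),cv2.minAreaRect((hi[:,:2]*1000).astype(np.float32)))
E
```

```text
push 7.75 False [-1.02201215  0.37356391  0.01231299]
[ 0.54676518 -0.09188868  0.12198924] 10.2417
11.1083
thin 1777 [0.561 0.005 0.032] [0.683 0.1   0.041] slope [ 0.005 -0.017] ((623.3428344726562, 52.849273681640625), (90.53523254394531, 122.36797332763672), 86.97450256347656)
thick 1041 [ 0.437 -0.139  0.046] [ 0.551 -0.053  0.056] slope [ 0.01  -0.034] ((493.0966491699219, -95.98077392578125), (110.35542297363281, 76.94746398925781), 5.3344621658325195)
```

View pics/d.png

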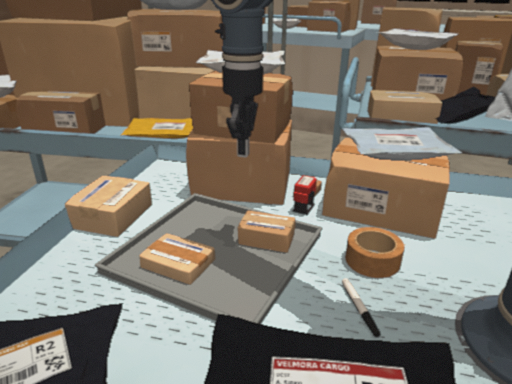

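Both parcels lie flat with their labels up, at about (178,257) and (268,230), well inside the tray. The stamp hasn't moved, and the gripper is clear.

```bash
python3 -c "
from rig import *
sleep(0.5); print(finish_job())"
```

```text
the job is handed in; nothing more can be done
None
```

I pushed both parcels over: they lie flat in the tray with labels up, the stamp and small parcel were left alone, and I handed the job in about 12 s into the 37 s limit; no verdict came back.

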